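Pin the clamp bar and wind its screw home

ROBOT

A 7-joint arm with a two-finger parallel gripper is mounted at the origin on a cart in front of the work surface, level with it; the furniture and walls round the work are solid. World frame = base frame: x ahead of the robot, y to its left, z up, the work surface at z = 0. Lengths are in mm, angles in rad, forces in N, time in s.
With the tool pointing down it reaches from about 425 to 1025 mm from the base axis. Payload 9.4 kg.
Tool frame: the origin (TCP) lies between the finger pads; the fingertips stand 25 mm ahead of it and the grasp point (between the pads) lies 6 mm ahead of it; z points along the fingers, y is the line along which they close (so a half turn about z gives the same grasp; the last joint's range is limited). The gripper opens to 93 mm and grips with 3 to 60 N. Pads are 15 mm wide; open, the fingers measure 128 mm over their backs; the gripper's body (75 mm by 188 mm) begins 65 mm behind the grasp point.
Start: joints at [-1.361, 0.599, -0.003, 1.599, 0.002, 0.943, -0.08], TCP at [205.095, 695.385, 243.618] pointing down, gripper open.
Joint ranges: [-2.57, 2.57], [-0.35, 1.97], [-1.29, 1.29], [0.11, 2.56], [-1.05, 4.19], [0.11, 1.86], [-2.63, 2.63]. Speed limits (rad/s): [2.22, 2.22, 3.01, 3.01, 3.14, 3.14, 3.14].

INTERFACE

Orientations are given as a rotation vector (axis times angle).
In Python, from workcell import env, command_gripper, kin, viewer gives the robot as it stands. The module is installed in compiled form; this text tells all that it offers. Calls block until the motion is done:
- env.move_ptp(position, orientation): joint-space move of the TCP to a pose.
- env.move_l(position, orientation=None, v=150, contact_N=None): straight line of the TCP; orientation=None keeps the orientation; v is the mean speed in mm/s. With contact_N (N) it stops when the force on the tool has changed by that much, and returns True; else False.
- env.goto_joints(angles): joint-space move.
- command_gripper(opening): finger opening in mm; the grip force is fixed at half the most; returns when the fingers have stopped.
- env.wait(seconds).
- kin.solve_ik(position, orientation): joint angles nearest the present ones, or None.
- env.observe(): the state.
- viewer.read_camera(name): name is "side" or "top"; returns the picture (420x560x3 uint8, red, green, blue); there is no depth.
- viewer.camera_info(name): a dict with "fx", "fy", "cx", "cy" (pixels), "rvec" (rotation vector, rad) and "tvec" (3), from world to camera coordinates, as OpenCV has them. Camera axes: x right, y down, z forward; pixel columns grow to the right and rows downward; lengths in mm; the calibration is good to about 2 mm. A picture is of the moment at which its call begins. camera_info takes no time and is no camera call.
A pose or a line that the arm cannot do raises env.PlanningError and nothing moves.
- env.hand_in(): hands the job in; it is judged then, once.
The state is a dict: "time": time; "joint_positions": joint angles; "qvel": joint speeds; "tau": joint torques, N m; "position": TCP position; "tool_rot": TCP orientation; "contact_force": force on the tool from outside, world axes, zero at the start; "wrist_torque": the same for the moment, N m; "width": finger opening in mm; "grip_force": force on a finger pad.
Only numpy, scipy, OpenCV 4.12 (cv2) and the standard library are available. Lean on these libraries where they do the work, as an engineer would, in place of code of your own. Each camera call takes 0.05 s, during which the arm holds its last target. There are 200 camera calls.

TASK

The aluminium block lies in the blue clamping fixture with the steel clamp bar swung down over it, but the bar's near end is not yet pinned. Slide the loose pin with the red grip, tip first, from the fixture's left side through all three aligned hinge knuckles until its red shoulder is against the outer knuckle. Then take the crank by its free-spinning black grip sleeve and, holding the sleeve whenever the crank turns, wind the crank clockwise (seen from above) until the screw's collar is fully down on the bar and the orange pad presses the block; let go of everything at the end.

Things in the scene. Friction and masses are not known exactly. Their poses are not given: they have to be found in the camera images.
- pin_grip (a point): Centre of the loose pin's red grip, 18 x 18 mm in section, 45 mm long along the pin's own y axis. The steel shank (10 mm diameter, 72 mm long, last 12 mm tapered to 4 mm) sticks out of it along -y on its centre line. At the start it lies flat on the bench right of the red vice, axis 9 mm up, tip roughly to the robot's right. 80 g, balanced within the grip.
- pin_shoulder (a point): Centre of the pin's shoulder, where the red grip ends and the steel shank begins, on the pin's axis; 22.5 mm from pin_grip along the pin's -y. Axes as pin_grip.
- fixture: Blue clamping fixture, fixed. Origin on the bench under the screw. x runs along the clamp bar away from the robot, y to the left, z up. Base plate 257 x 96 x 12 mm. The knuckles to be pinned are at its near (-x) end; the bar's permanent hinge is at the far end.
- knuckle_mouth (a point): Centre of the outer face of the left knuckle at the fixture's near end, on the knuckle axis, 78 mm above the bench; axes as the fixture. The pin goes in here along -y, its own y parallel to this y. Three knuckles (blue, dark steel, blue; 25 mm outside, bores 12.6 mm, in line) fill 63 mm along -y from here. To the left only the base plate is below.
- screw_axis (a point): Point on the upright axis of screw and crank, on top of the clamp bar's boss, 103 mm above the bench; 105 mm along the fixture's +x and 31.5 mm along its -y from knuckle_mouth. Axes as the fixture.
- sleeve_mid (a point): Centre of the black grip sleeve: upright, 23 mm diameter, 63 mm tall, spinning freely on the crank's end. It circles screw_axis at 55 mm radius, clockwise from above, and sinks 8 mm a turn: 174 mm above the bench at crank 0, 160 mm when fully wound. The crank arm is below it; the vice to the right is 164 mm high. It starts on the half circle away from the knuckles to be pinned.
- sleeve: The same black grip sleeve as a solid; origin at the centre of its lower end; it may turn about its upright axis at will.
- crank (a joint): Crank angle in rad, growing clockwise seen from above: 0 to 3.14 at the start, 11.0 at the hard stop where the collar under the crank sits on the bar's boss. It stays where it is left; turning takes 0.12 to 0.2 N m (2 to 4 N at the sleeve).
- clamp_bar (a joint): Hinge at the far end of the clamp bar, rad: 0 when the bar is down and its near knuckle is in line with the outer ones, growing as its near end lifts. Only its weight keeps it down: without the pin the screw would lift the bar.
- pad: Orange pressure pad, 26 mm across, under the screw; origin at the centre of its underside. Sprung, 7 N per mm; it meets the block about 3.9 rad before the crank's stop and is squeezed 5 mm at the stop.
- alu_block: Aluminium block, 40 x 60 x 28 mm, lying in the fixture's nest below the pad; origin at the centre of its underside, 16 mm above the bench.
Things that resemble listed ones, but are neither listed nor needed, are in the scene too. Leave any turquoise look-alike of the part that bears pin_grip alone. What is shaped like the alu_block but turquoise is not meant.

How it is judged:
By the outcome, as a careful person would: the job done as asked, in the order asked, and still so for the second after the job is handed in, with the robot touching nothing.
It also fails if it takes over 64 s, if anything falls off the work surface, if the arm or the gripper's body presses on something with over 40 N, if the wrist force passes 120 N, or if a joint passes its speed limit or range.

## Working session

There is one attempt and no reset: what is moved stays moved. The work goes in short steps, each a Python script; the robot and the scene stay as the last script left them, time stands still between calls to the robot, and variables do not carry over. Pictures are saved under pics/ and viewed, at most 10 in all, crops included, and the job is handed in when it is done.

```bash
mkdir -p pics; ls; cat > h.py <<'E'
import numpy as np, cv2
from workcell import env, command_gripper, kin, viewer
def cam(n):
    c=viewer.camera_info(n); R=cv2.Rodrigues(np.array(c['rvec'],float))[0]; t=np.array(c['tvec'],float).ravel()
    return c,R,t
def ray(n,u,v):
    c,R,t=cam(n); d=R.T@np.array([(u-c['cx'])/c['fx'],(v-c['cy'])/c['fy'],1]); return -R.T@t,d/np.linalg.norm(d)
def onz(n,u,v,z):
    o,d=ray(n,u,v); return o+d*(z-o[2])/d[2]
def proj(n,p):
    c,R,t=cam(n); q=R@np.array(p,float)+t; return np.array([c['fx']*q[0]/q[2]+c['cx'],c['fy']*q[1]/q[2]+c['cy']])
def tri(n1,p1,n2,p2):
    a,d=ray(n1,*p1); b,e=ray(n2,*p2); s=np.linalg.lstsq(np.c_[d,-e],b-a,rcond=None)[0]
    x,y=a+s[0]*d,b+s[1]*e; return (x+y)/2,np.linalg.norm(x-y)
def snap(n,f):
    im=viewer.read_camera(n); cv2.imwrite('pics/'+f,im[:,:,::-1]); return im
E
python3 - <<'E'
from h import *
for n in('side','top'):
    im=snap(n,n+'0.png'); c,R,t=cam(n); print(n,c['fx'],c['cx'],c['cy'],-R.T@t,R[2])
o=env.observe(); print(o)
E
```

```text
pics
side 398.7102584772934 278.77137060449746 216.7032323096077 [ 418.49841895 1036.5795653   676.12608781] [ 0.12215031 -0.86713005 -0.48287139]
top 459.7023460079668 281.5998453844442 217.6438364833137 [ 314.36039635   44.09516795 1138.68626699] [ 0.22693225  0.01297675 -0.97382409]
{'time': 0.1, 'joint_positions': array([-1.36068679,  0.60004739, -0.002535  ,  1.60002888,  0.00180277,
        0.94290898, -0.07977897]), 'qvel': array([ 0.00123029, -0.00286654,  0.00026332, -0.00154537, -0.00279852,
       -0.00014725, -0.00014148]), 'tau': array([ 5.70404358e-03, -7.66557956e+01,  1.50260031e+00, -2.52936351e+01,
       -5.22811781e-02,  1.36582353e-02,  4.30300531e-05]), 'position': array([205.00177712, 695.0017749 , 242.8522898 ]), 'tool_rot': array([-4.48852408e-01, -3.10929879e+00,  2.18209233e-03]), 'contact_force': array([0.49846612, 0.19890871, 0.14289426]), 'wrist_torque': array([ 0.01571925, -0.02079986,  0.0141105 ]), 'grip_force': 0.0, 'width': 93.15447622695385}
```

View pics/side0.png

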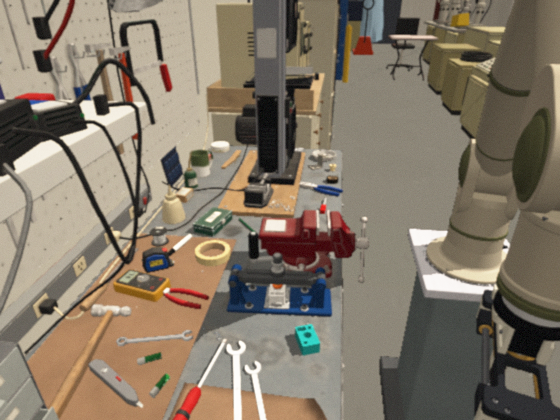

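View pics/top0.png

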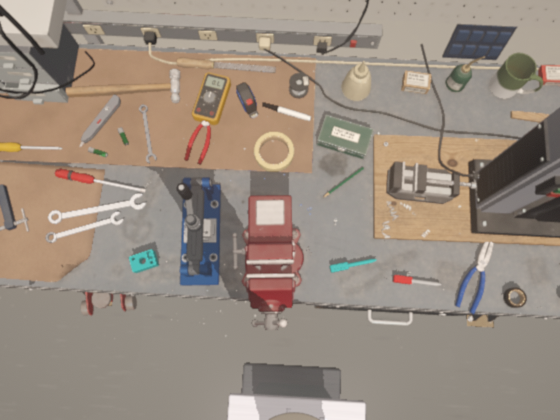

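The side view shows the blue fixture at about (280,290), with the black sleeve at (253,245). In the top view the fixture is at (200,230) and the sleeve near (185,190). The pin's red grip is at (402,280) with its tip to the right, and the turquoise look-alike is at (335,267). I'll zoom in next.

```bash
python3 - <<'E'
from h import *
s=cv2.imread('pics/side0.png'); t=cv2.imread('pics/top0.png')
def crop(im,x,y,w,h,W,H): return cv2.resize(im[y:y+h,x:x+w],(W,H),interpolation=cv2.INTER_CUBIC)
a=crop(s,220,220,120,100,400,333); a=cv2.resize(a,(400,333))
b=crop(t,165,170,80,120,400,600)
c=crop(s,300,140,60,40,400,267)
m=np.zeros((600,800,3),np.uint8); m[:333,:400]=a; m[:,400:]=b; m[333:,:400]=c
cv2.imwrite('pics/m1.png',m)
c2=crop(t,380,260,80,45,800,450); 
hsv=cv2.cvtColor(t,cv2.COLOR_BGR2HSV)
def red(hsv): return (((hsv[...,0]<8)|(hsv[...,0]>172))&(hsv[...,1]>150)&(hsv[...,2]>90)).astype(np.uint8)
m=red(hsv); m[:, :380]=0; m[:250]=0; m[305:]=0
ys,xs=np.nonzero(m); print(len(xs),xs.min(),xs.max(),ys.min(),ys.max()); r=cv2.minAreaRect(np.c_[xs,ys].astype(np.float32)); print(r, onz('top',xs.mean(),ys.mean(),9))
for n in((390,280),(412,283),(440,285)): print(onz('top',*n,9))
p=onz('top',xs.mean(),ys.mean(),9); print('side proj',proj('side',p))
print('fixture',onz('top',200,230,12),'sleeve',onz('top',185,188,200), proj('side',onz('top',185,188,200)))
E
```

```text
110 394 411 275 283
((402.2199401855469, 278.9599609375), (17.111984252929688, 6.363961219787598), 8.130102157592773) [ 439.97106795 -243.94820573    9.        ]
[ 435.88647264 -214.23683869    9.        ]
[ 431.5537772  -267.89001853    9.        ]
[ 430.47091337 -336.0451118     9.        ]
side proj [322.45485185 208.3204798 ]
fixture [533.95307252 261.1453427   12.        ] sleeve [586.45586279 265.54292891 200.        ] [253.34238719 232.83935471]
```

View pics/m1.png

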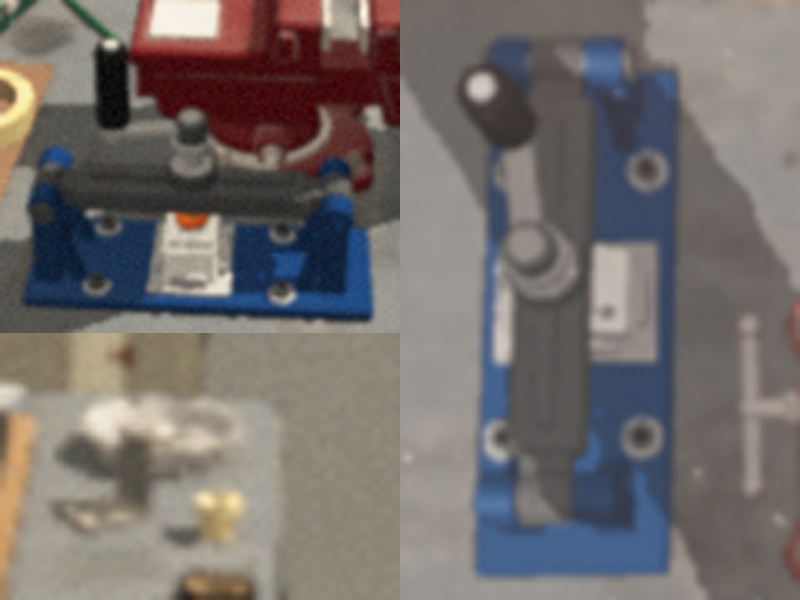

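```bash
python3 - <<'E'
from h import *
s=cv2.imread('pics/side0.png'); t=cv2.imread('pics/top0.png')
def crop(im,x,y,w,h,k): return cv2.resize(im[y:y+h,x:x+w],(w*k,h*k),interpolation=cv2.INTER_CUBIC)
m=np.zeros((600,800,3),np.uint8)
m[:400,:400]=crop(s,300,255,40,40,10)      # side knuckle
m[:400,400:]=crop(t,172,245,40,40,10)      # top knuckle
m[400:,:480]=crop(t,385,266,60,25,8)
m[400:,480:]=crop(s,303,195,40,25,8)
cv2.imwrite('pics/m2.png',m)
P=lambda u,v:(165+(u-400)/5-.4,170+v/5-.4)
S=lambda u,v:(220+u/3.333-.35,220+v/3.333-.35)
for nm,a,b in(('sleevetop',P(482,88),S(111,45)),('screwtop',P(533,247),S(190,117))): print(nm,tri('top',a,'side',b))
# base plate edges, blue
hsv=cv2.cvtColor(t,cv2.COLOR_BGR2HSV); b=((hsv[...,0]>98)&(hsv[...,0]<128)&(hsv[...,1]>120)).astype(np.uint8)
b[:,:165]=0;b[:,240:]=0;b[:170]=0;b[295:]=0
ys=np.arange(190,283); R=np.array([[np.nonzero(b[y])[0].max()+.5,y] for y in ys]); L=np.array([[np.nonzero(b[y])[0].min()-.5,y] for y in ys])
for e in(R,L):
    k=np.polyfit(e[:,1],e[:,0],1); r=e[:,0]-np.polyval(k,e[:,1]); g=abs(r)<1.2; k=np.polyfit(e[g,1],e[g,0],1)
    p,q=[onz('top',np.polyval(k,y),y,12) for y in(190,283)]; print(p,q,'yaw',np.arctan2(*(p-q)[[1,0]]),g.sum())
for x in range(183,218,5): c=np.nonzero(b[:,x])[0]; print(x,c.max()+.5,onz('top',x,c.max()+.5,12)[:2])
E
```

```text
sleevetop (array([586.14470152, 273.21953212, 203.95132256]), np.float64(0.8819827292992414))
screwtop (array([533.2885457 , 258.65693358, 139.18380486]), np.float64(0.49930987037656527))Traceback (most recent call last):
  File "<stdin>", line 16, in <module>
    return umr_maximum(a, axis, None, out, keepdims, initial, where)
ValueError: zero-size array to reduction operation maximum which has no identity
```

View pics/m2.png

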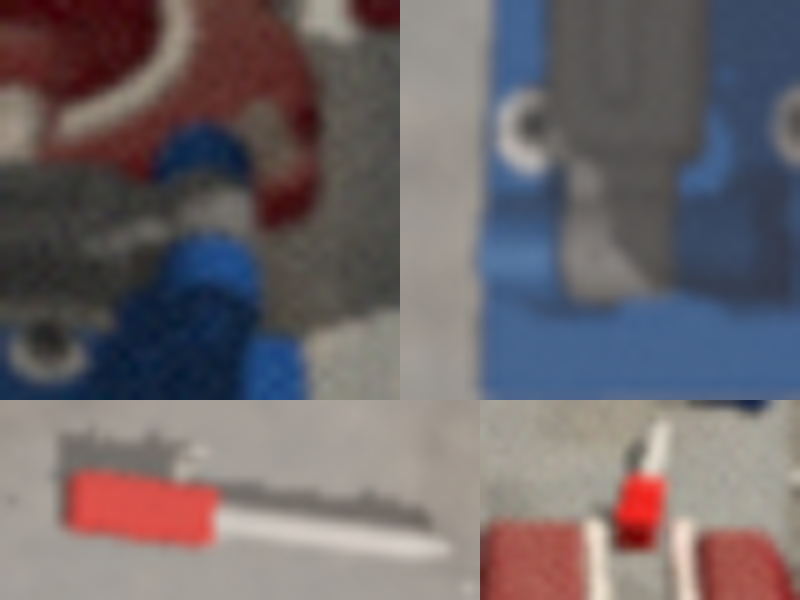

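The measurements agree with the text: sleeve radius 54.8 mm, and the sleeve height fits its crank angle of about 1.3 rad. The zoom shows the left knuckle at side (321,281), and the pin grip running from top (393.5,279) to (411.5,280.4) with its tip at (440.5,284).

```bash
python3 - <<'E'
from h import *
s=cv2.imread('pics/side0.png'); t=cv2.imread('pics/top0.png')
hsv=cv2.cvtColor(t,cv2.COLOR_BGR2HSV); b=((hsv[...,0]>98)&(hsv[...,0]<128)&(hsv[...,1]>95)).astype(np.uint8)
b[:,:172]=0;b[:,240:]=0;b[:175]=0;b[295:]=0
n,l,st,_=cv2.connectedComponentsWithStats(b); b=(l==1+st[1:,4].argmax())
ys=[y for y in range(188,283) if b[y].any()]
for f,o in((np.max,.5),(np.min,-.5)):
    e=np.array([[f(np.nonzero(b[y])[0])+o,y] for y in ys],float)
    k=np.polyfit(e[:,1],e[:,0],1)
    for _ in range(4): g=abs(e[:,0]-np.polyval(k,e[:,1]))<1; k=np.polyfit(e[g,1],e[g,0],1)
    p,q=[onz('top',np.polyval(k,y),y,12) for y in(190,283)]; print(p,q,'yaw',np.arctan2(*(p-q)[[1,0]]),g.sum(),len(ys))
c=[onz('top',x,np.nonzero(b[:,x])[0].max()+.5,12)[:2] for x in range(183,217)]; c=np.array(c); k=np.polyfit(c[:,1],c[:,0],1); print('near edge slope dx/dy',k[0],'x at y=260',np.polyval(k,260))
P=lambda u,v:(385+u/8-.44,266+(v-400)/8-.44)
S=lambda u,v:(303+(u-480)/8-.44,195+(v-400)/8-.44)
for nm,q in(('gripend',(70,503)),('shoulder',(214,517)),('tip',(450,549)),('gripc',(142,509))): print(nm,onz('top',*P(*q),9))
print('tri shoulder-top',tri('top',P(215,505),'side',S(643,478)),'end-top',tri('top',P(70,491),'side',S(638,511)))
print('tri tip',tri('top',P(450,549),'side',S(665,425)))
for p in((428,290.2,90.5),(415.5,290.2,78),(428,290.2,78),(428,290.2,65.5)): print(proj('side',p),(proj('side',p)-[300,255])*10+5, (proj('top',p)-[172,245])*10+[405,5])
E
```

```text
[640.44807801 222.57021993  12.        ] [405.06376837 205.68253067  12.        ] yaw 0.07162245736648193 68 83Traceback (most recent call last):
  File "<stdin>", line 10, in <module>
    raise TypeError("expected non-empty vector for x")
TypeError: expected non-empty vector for x
```

```bash
python3 - <<'E'
from h import *
s=cv2.imread('pics/side0.png'); t=cv2.imread('pics/top0.png')
hsv=cv2.cvtColor(t,cv2.COLOR_BGR2HSV); b=((hsv[...,0]>98)&(hsv[...,0]<128)&(hsv[...,1]>95)).astype(np.uint8)
b[:,:172]=0;b[:,240:]=0;b[:175]=0;b[295:]=0
n,l,st,_=cv2.connectedComponentsWithStats(b); b=(l==1+st[1:,4].argmax())
for f,o,rg in((np.max,.5,range(190,283)),(np.min,-.5,range(255,283))):
    e=np.array([[f(np.nonzero(b[y])[0])+o,y] for y in rg if b[y].any()],np.float32)
    v=cv2.fitLine(e,cv2.DIST_WELSCH,0,.01,.01).ravel()
    p,q=[onz('top',v[2]+(y-v[3])*v[0]/v[1],y,12) for y in(190,283)]; print(p,q,'yaw',np.arctan2(*(p-q)[[1,0]]))
c=np.array([onz('top',x,np.nonzero(b[:,x])[0].max()+.5,12)[:2] for x in range(183,217)],np.float32); v=cv2.fitLine(c,cv2.DIST_WELSCH,0,.01,.01).ravel(); print('near edge yaw',np.arctan(-v[0]/v[1]),'x at y=253',v[2]+(253-v[3])*v[0]/v[1])
P=lambda u,v:(385+u/8-.44,266+(v-400)/8-.44)
S=lambda u,v:(303+(u-480)/8-.44,195+(v-400)/8-.44)
for nm,q in(('gripend',(70,503)),('shoulder',(214,517)),('tip',(450,549)),('gripc',(142,509))): print(nm,onz('top',*P(*q),9))
print('tri shoulder-top',tri('top',P(215,505),'side',S(643,478)),'end-top',tri('top',P(70,491),'side',S(638,511)))
print('tri tip',tri('top',P(450,549),'side',S(665,425)))
for a in(0,.07):
  M=np.array([533.3,258.7])+np.array([[np.cos(a),-np.sin(a)],[np.sin(a),np.cos(a)]])@[-105,31.5]; print(a,M)
  for d in((0,90.5),(-12.5,78),(0,65.5)): 
    p=(M[0]+d[0],M[1],d[1]); print((proj('side',p)-[300,255])*10+5, (proj('top',p)-[172,245])*10+[405,5])
E
```

```text
[640.43820038 222.74887206  12.        ] [405.05635653 205.81637567  12.        ] yaw 0.07181258704872341
[650.06576623  48.61942458  12.        ] [398.37407942 326.48683954  12.        ] yaw -0.8347872519146742
near edge yaw 0.05532058 x at y=253 398.80875
gripend [ 440.15269432 -222.31856607    9.        ]
shoulder [ 438.31656595 -266.26725171    9.        ]
tip [ 432.56079941 -338.06390534    9.        ]
gripc [ 439.53929624 -244.30384805    9.        ]
tri shoulder-top (array([ 440.36354455, -264.94508119,   14.7418539 ]), np.float64(1.954424785209181)) end-top (array([ 441.20287687, -219.26889541,   21.54337333]), np.float64(2.343521874304911))
tri tip (array([ 432.23323457, -339.03739271,    5.95109005]), np.float64(1.2878687565953533))
0 [428.3 290.2]
[199.63490226 285.27873149] [454.46342074 231.64933408]
[250.62055696 332.09841278] [460.70906835 292.32584314]
[194.80278088 369.32718888] [478.22732272 244.63170585]
0.07 [426.35394528 282.77885754]
[209.48503243 266.30730305] [485.91886717 241.94475634]
[260.0880622  312.90974422] [491.89027172 302.5612991 ]
[204.5592131  350.04836189] [508.98137782 254.70016915]
```

```bash
cat >> h.py <<'E'
from scipy.spatial.transform import Rotation as Ro
def down(th,s=1):
    y=np.array([np.cos(th),np.sin(th),0])*s; z=np.array([0,0,-1.]); return Ro.from_matrix(np.c_[np.cross(y,z),y,z]).as_rotvec()
def st(tag=''):
    o=env.observe(); print(tag,'t',round(o['time'],2),'p',o['position'].round(1),'F',o['contact_force'].round(1),'w',round(o['width'],1),'g',round(o['grip_force'],1)); return o
E
python3 - <<'E'
from h import *
for px in((179.6,284),(179.6,255),(218.2,284)): print(onz('top',*px,12))
th=-.0656; c=np.array([439.4,-244.6])+6*np.array([.0656,.998])
for s in(1,-1):
    q=kin.solve_ik([*c,60],down(th,s)); print(s,None if q is None else np.round(q,2)); 
    for p,a in(((424,318,97),.07),((580,260,185),.07)):
        q=kin.solve_ik(p,down(a,s)); print('  ',None if q is None else np.round(q,2))
E
```

```text
[397.5323676  297.91666713  12.        ]
[468.38748033 305.437821    12.        ]
[402.72959147 204.06522222  12.        ]
1 [ 0.41  0.64 -0.04  2.25  0.09  0.26  0.23]
   [-0.87  0.6   0.18  2.17 -0.26  0.39 -0.41]
   [-0.7   0.57  0.29  1.88 -0.24  0.72 -0.21]
-1 [ 0.98  0.81 -0.9   2.21  1.1   0.69  2.35]
   [-0.44  0.62 -0.44  2.14  0.57  0.49  1.89]
   [-0.18  0.6  -0.51  1.84  0.4   0.8   2.32]
```

```bash
python3 - <<'E'
from h import *
th=-.0656; c=np.array([439.4,-244.6])+6*np.array([.0656,.998]); r=down(th)
p=env.observe()['position']; env.move_l([p[0],p[1],330],v=300); st()
env.move_ptp([*c,200],r); st()
env.move_l([*c,27.5],v=150,contact_N=15); st()
command_gripper(10); st('grip')
env.move_l([*c,150],v=200); st()
snap('top','top1.png'); snap('side','side1.png'); 
s=cv2.imread('pics/side1.png'); t=cv2.imread('pics/top1.png')
m=np.zeros((600,800,3),np.uint8); m[:,:400]=cv2.resize(t[230:320,370:430+0],(400,600)); m[:400,400:]=cv2.resize(s[140:220,290:370],(400,400)); cv2.imwrite('pics/m3.png',m)
E
```

```text
t 0.54 p [205.1 695.2 331.3] F [-0.1  0.2 -1.6] w 93.1 g 0.0
 t 3.93 p [ 440.2 -238.1  199.9] F [-0.8 -0.2  0.6] w 93.3 g 0.0
 t 5.23 p [ 439.8 -238.7   27.7] F [-0.  -0.3  0.1] w 92.9 g 0.0
grip t 6.38 p [ 439.7 -238.6   27.5] F [-0.4 -1.1  1.1] w 18.2 g 30.0
 t 7.15 p [ 439.7 -238.   149.3] F [ 0.1 -0.3 -1.1] w 17.7 g 30.0
```

View pics/m3.png

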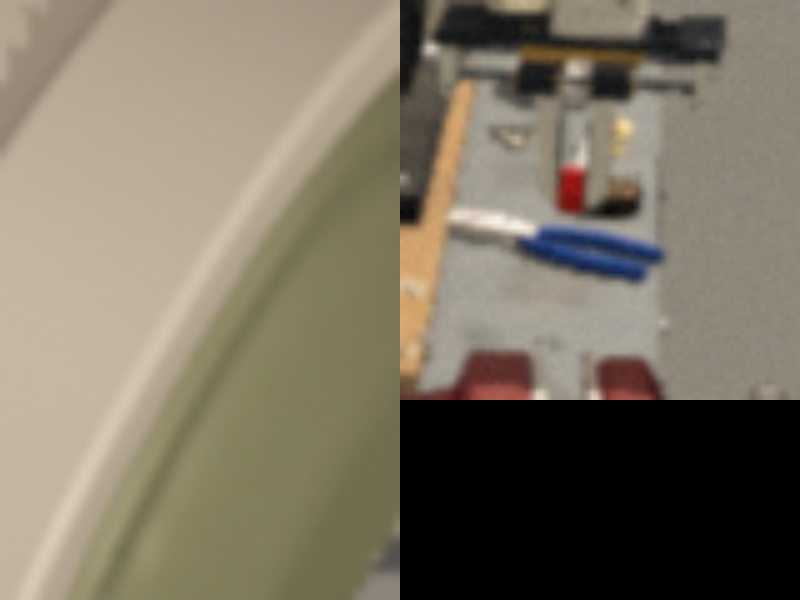

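The pin is held at 18 mm width, with the shank pointing away from the side camera; the arm hides the top view. Next I carry it to a standoff in front of the mouth.

```bash
python3 - <<'E'
from h import *
a=.07; r=down(a); yf=np.array([-np.sin(a),np.cos(a)]); M=np.array([426.4,284.]); P=M+yf*118.5
p=env.observe()['position']; env.move_l([p[0],p[1],320],v=300)
env.move_ptp([*P,300],r); st()
env.move_l([*P,96.5],v=200); st()
snap('top','top2.png'); snap('side','side2.png'); 
s=cv2.imread('pics/side2.png'); t=cv2.imread('pics/top2.png')
m=np.zeros((600,800,3),np.uint8); m[:,:400]=cv2.resize(t[240:300,150:190],(400,600),interpolation=2); m[:560,400:]=cv2.resize(s[255:325,295:345],(400,560),interpolation=2); cv2.imwrite('pics/m4.png',m)
tip=np.r_[M+yf*18,78]; mo=np.r_[M,78]
for n in('top','side'):
  for q in(tip,mo,np.r_[M+yf*90,78],mo+[0,0,12.5]):
    u=proj(n,q); print(n,u.round(1),((u-[150,240])*10+5 if n=='top' else (u-[295,255])*8+[404,4]).round())
E
```

```text
t 10.25 p [418.9 401.1 300.2] F [-0.6 -0.6 -1.5] w 17.5 g 30.0
 t 11.42 p [418.7 402.3  97.3] F [-0.3  0.9 -1.9] w 17.9 g 30.0
top [172.9 269.4] [234. 299.]
top [180.7 269.3] [312. 298.]
top [141.7 269.9] [-78. 304.]
top [179.6 268.6] [301. 291.]
side [320.3 290.6] [607. 289.]
side [320.2 285.7] [605. 249.]
side [321.1 312. ] [613. 460.]
side [320.4 281.5] [607. 216.]
```

View pics/m4.png

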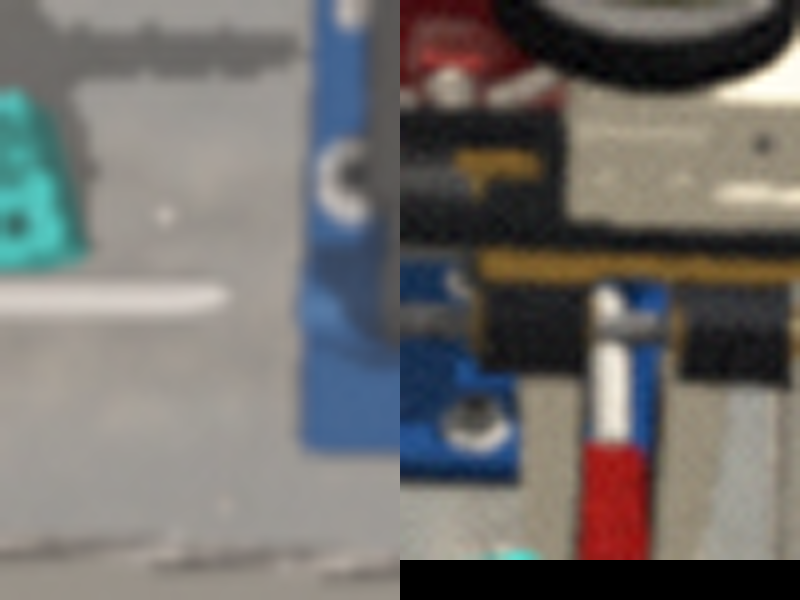

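Top view: the tip is at crop (228,296), and the knuckle centre row is about 298, so x is aligned within 0.5 mm. Side view: the tip is at (607,285) against a prediction of (607,289), so height agrees too. I'll insert with a force guard.

```bash
python3 - <<'E'
from h import *
a=.07; yf=np.array([-np.sin(a),np.cos(a)]); M=np.array([426.4,284.])
for d,v in((80,80),(35,50)):
    T=np.r_[M+yf*d,96.5]; h=env.move_l(T,v=v,contact_N=10); o=st(str((d,h)))
    if h: break
snap('top','top3.png'); snap('side','side3.png'); 
E
```

```text
(80, False) t 12.15 p [421.  363.8  96.6] F [ 0.6  0.6 -1.1] w 17.7 g 30.0
(35, False) t 13.2 p [424.  319.3  96.5] F [ 0.2 -0.2 -1.1] w 17.8 g 30.0
```

```bash
python3 - <<'E'
from h import *
a=.07; yf=np.array([-np.sin(a),np.cos(a)]); M=np.array([426.4,284.])
h=env.move_l(np.r_[M+yf*18,96.5],v=25,contact_N=12); o=st(str(h)); print((o['position'][:2]-M)@yf)
snap('top','top4.png'); snap('side','side4.png'); 
s=cv2.imread('pics/side4.png'); t=cv2.imread('pics/top4.png')
m=np.zeros((600,800,3),np.uint8); m[:,:400]=cv2.resize(t[240:300,155:195],(400,600),interpolation=2); m[:560,400:]=cv2.resize(s[245:315,295:345],(400,560),interpolation=2); cv2.imwrite('pics/m5.png',m)
E
```

```text
True t 13.72 p [424.2 313.   96.4] F [0.  2.4 0.6] w 17.7 g 30.0
29.069098771895003
```

View pics/m5.png

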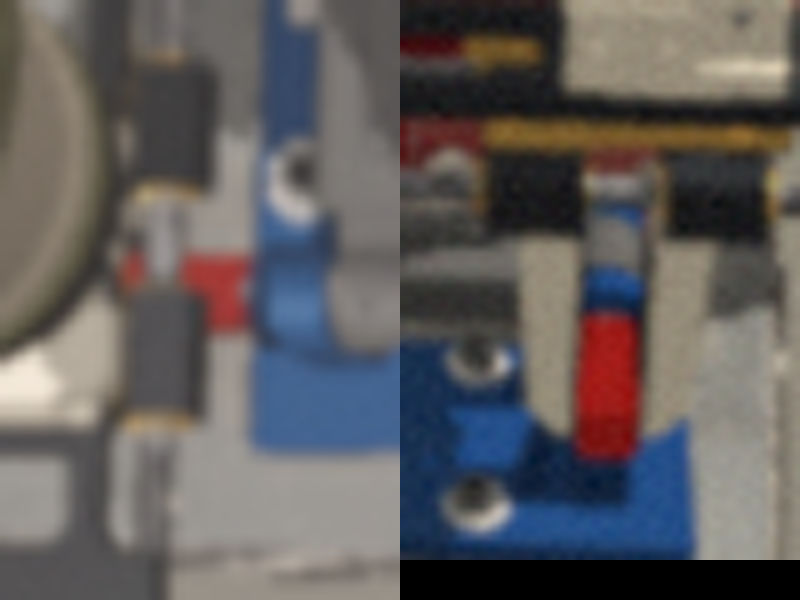

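Insertion ran free until contact at 29.1 mm (28.5 expected). The red grip now sits at the knuckle face, at top crop u≈250 with the knuckle edge at 255. I'll press once more, release and retreat.

```bash
python3 - <<'E'
from h import *
a=.07; yf=np.array([-np.sin(a),np.cos(a)]); M=np.array([426.4,284.])
h=env.move_l(np.r_[M+yf*20,96.5],v=20,contact_N=22); o=st(str(h)); print((o['position'][:2]-M)@yf)
command_gripper(45); st()
env.move_l(np.r_[M+yf*29,270],v=250); o=st()
# sleeve from masks after retreat
env.move_ptp([520,420,330],down(a)); st()
snap('top','top5.png'); snap('side','side5.png'); 
s=cv2.imread('pics/side5.png'); t=cv2.imread('pics/top5.png')
m=np.zeros((600,800,3),np.uint8); m[:,:400]=cv2.resize(t[170:290,160:240],(400,600),interpolation=2); m[:400,400:]=cv2.resize(s[220:320,240:340],(400,400),interpolation=2); cv2.imwrite('pics/m6.png',m)
E
```

```text
True t 14.17 p [424.  312.9  96.3] F [0.2 2.6 0.7] w 17.5 g 30.0
29.003434130703447
 t 14.82 p [424.  312.9  96.2] F [-0.3 -0.1 -0. ] w 45.3 g 0.0
 t 15.67 p [423.6 312.9 269. ] F [-0.6 -0.4 -0.3] w 45.0 g 0.0
 t 16.33 p [519.5 418.8 328. ] F [ 0.5  0.4 -0.1] w 44.8 g 0.0
```

View pics/m6.png

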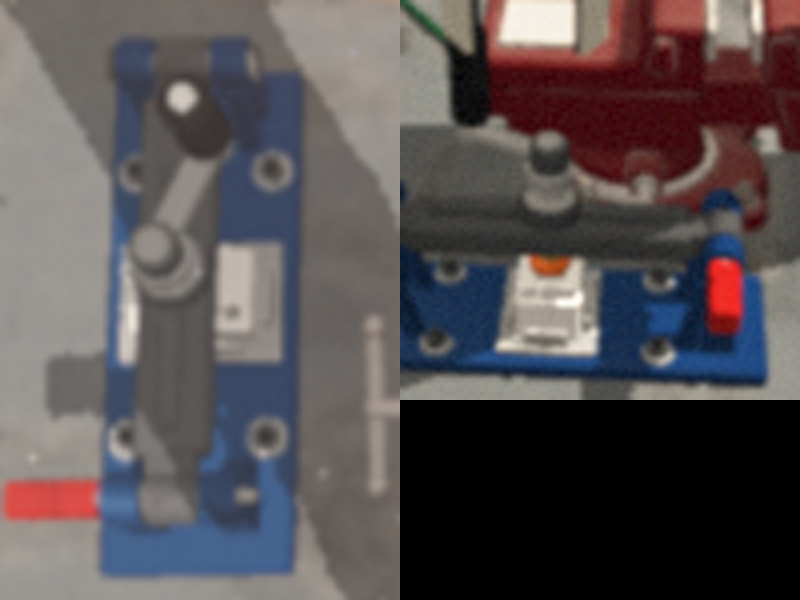

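The pin is in: the red grip is against the left knuckle at top crop (100,500), and the tip shows past the right knuckle at (245,495). But the sleeve top is now at crop (180,97), which is not where it was at first, so the crank has turned slightly. I'll check when that happened and measure it again.

```bash
python3 - <<'E'
from h import *
st()
for n,(x0,y0,x1,y1) in(('top',(170,175,215,205)),('side',(242,222,270,256))):
  for i in range(6):
    try: im=cv2.imread(f'pics/{n}{i}.png')[y0:y1,x0:x1]
    except Exception: continue
    if im is None: continue
    hsv=cv2.cvtColor(im,cv2.COLOR_BGR2HSV); d=(hsv[...,2]<62).astype(np.uint8)
    k,l,s,c=cv2.connectedComponentsWithStats(d); j=1+s[1:,4].argmax() if k>1 else 0
    br=(hsv[...,2]>185)&(hsv[...,1]<40); ys,xs=np.nonzero(br)
    print(n,i,'dark',s[j][:5]+[x0,y0,0,0,0],c[j]+[x0,y0],'white',len(xs),(xs.mean()+x0).round(1) if len(xs) else '',(ys.mean()+y0).round(1) if len(xs) else '')
E
```

```text
t 16.43 p [519.2 418.4 328.7] F [ 0.3 -0.1  0.7] w 45.4 g 0.0
top 0 dark [182 187   9  12  52] [186.82692308 194.55769231] white 11 180.8 186.8
top 1 dark [196 193  10   8  30] [201.36666667 196.93333333] white 16 197.2 196.3
top 2 dark [197 191   9  10  44] [201.45454545 196.5       ] white 29 197.0 195.3
top 3 dark [196 191  11  10  59] [201.23728814 196.59322034] white 16 195.7 188.9
top 4 dark [195 191  11  10  59] [200.94915254 196.74576271] white 16 195.7 188.9
top 5 dark [196 191  10  10  50] [201.34 196.54] white 12 195.8 189.0
side 0 dark [248 234  11  22 198] [253.14646465 245.1969697 ] white 39 265.3 227.1
side 1 dark [251 227  17  25 239] [257.27615063 239.71966527] white 64 265.0 239.5
side 2 dark [251 228  14  24 221] [257.23076923 239.4479638 ] white 76 265.2 237.9
side 3 dark [251 228  14  24 223] [257.30044843 239.55156951] white 41 265.9 226.2
side 4 dark [251 228  13  24 223] [257.27802691 239.48878924] white 42 265.9 226.2
side 5 dark [252 225  15  27 205] [257.78536585 240.61463415] white 34 267.6 226.2
```

```bash
python3 - <<'E'
from h import *
print(tri('top',(195.8,189.),'side',(257.3,226)))
p=onz('top',195.8,189,202.3); 
for A in((533.3,258.7),(532.8,259.9)):
  d=p[:2]-A; print(p,'r',np.hypot(*d),'world angle from +y cw',np.arctan2(d[0],d[1]))
p=onz('top',180.8,186.8,203.9); print(p,np.hypot(*(p[:2]-[533.3,258.7])),proj('side',p))
# screw cap top centre again, two circles
t=cv2.imread('pics/top5.png'); print(tri('top',(160+155/5-.4,170+245/5-.4),'side',(240+548/4-.4,220+143/4-.4)))
E
```

```text
(array([582.80352406, 241.21996487, 204.90104943]), np.float64(2.4914389732655065))
[584.85097199 241.87970686 202.3       ] r 54.2256855634808 world angle from +y cw 1.8861897488643884
[584.85097199 241.87970686 202.3       ] r 55.08207195054022 world angle from +y cw 1.9040860739025796
[587.4766077  273.79400442 203.9       ] 56.239966140309484 [252.14713615 233.20332674]
(array([412.5526867 , 269.88544464, 200.8180287 ]), np.float64(217.56448126905272))
```

The crank moved between pictures 0 and 1. My first joint-space transit, open and lowering over the fixture, brushed the sleeve about 0.6 rad clockwise; I'll state that at the end. Pin shoulder contact, plate centre and sleeve circle all put the axis at about (533.3,260.3). The sleeve is at (584.7,241.8), so the crank angle is about 2.0. Next I grasp the sleeve.

```bash
cat >> h.py <<'E'
a=.07; AX=np.array([533.3,260.3])
def sl(phi,c=AX): return np.r_[np.asarray(c)+55*np.array([np.sin(phi-a),np.cos(phi-a)]),174-8*phi/(2*np.pi)]
E
python3 - <<'E'
from h import *
best=None
for th in(1.224,1.224-np.pi):
    qs=[kin.solve_ik(sl(f)+[0,0,14],down(th)) for f in np.arange(2,8.3,.5)]
    ok=all(q is not None for q in qs); print(th,ok, np.round(np.min(qs,0),2) if ok else '',np.round(np.max(qs,0),2) if ok else '')
    if ok and best is None or ok and abs(np.array(qs)[:,6]).max()<best[1]: best=(th,abs(np.array(qs)[:,6]).max())
th=best[0]; r=down(th); p=sl(1.985)
env.move_ptp([p[0],p[1],300],r); st()
command_gripper(62)
h=env.move_l([p[0],p[1],p[2]+14],v=150,contact_N=10); st(str(h)+str(th)); 
if not h: command_gripper(5); st('grip')
E
```

```text
1.224 True [-0.98  0.51  0.48  1.86 -0.42  0.62  1.01] [-0.78  0.62  0.5   2.11 -0.4   0.75  1.18]
-1.9175926535897931 True [-1.33  0.81  1.23  1.88 -1.01  0.97 -1.52] [-1.14  0.94  1.26  2.12 -0.98  1.12 -1.32]
 t 17.57 p [584.7 242.3 300.1] F [-0.1 -0.5 -0. ] w 44.9 g 0.0
False1.224 t 19.02 p [585.6 241.7 186.2] F [-0.1 -0.8 -0.5] w 62.1 g 0.0
grip t 19.73 p [585.  241.6 185.5] F [-0.4 -1.5  1.6] w 22.3 g 30.0
```

```bash
python3 - <<'E'
from h import *
f=1.985
for k in range(6):
    f+=.27; p=sl(f); h=env.move_l(p+[0,0,14],v=70,contact_N=30); o=st(f'{f:.2f} {h}')
    if h: break
E
```

```text
2.25 False t 20.08 p [577.3 227.5 185.1] F [-3.  -0.6  2.5] w 22.3 g 30.0
2.52 False t 20.44 p [567.  217.3 184.7] F [-3.5  0.3  3.3] w 22.4 g 30.0
2.79 False t 20.8 p [554.2 209.9 184.4] F [-4.6  3.5  3.5] w 22.3 g 30.0
3.06 False t 21.16 p [540.5 206.4 184. ] F [-3.4  5.5  1.9] w 22.4 g 30.0
3.33 False t 21.52 p [526.1 206.5 183.7] F [-1.3  6.   0.9] w 22.7 g 30.0
3.60 False t 21.88 p [512.3 210.3 183.4] F [0.4 5.7 0.1] w 22.6 g 30.0
```

```bash
python3 - <<'E'
from h import *
f=3.605; k=0
while f<10.45:
    f+=.27; k+=1; h=env.move_l(sl(f)+[0,0,14],v=75,contact_N=25)
    o=env.observe(); F=np.linalg.norm(o['contact_force'])
    if k%4==0 or h or F>22: st(f'{f:.2f} {h}')
    if h or F>22: break
st(f'end {f:.2f}')
E
```

```text
4.68 False t 23.27 p [478.7 255.7 182.1] F [ 3.5  2.6 -1.4] w 22.3 g 30.0
5.76 False t 24.68 p [502.8 306.8 180.7] F [0.8 3.  3.7] w 22.6 g 30.0
6.84 False t 26.07 p [560.4 309.  179.5] F [4.9 4.8 1.5] w 22.7 g 30.0
7.92 False t 27.48 p [588.5 259.2 178. ] F [ 4.5 -2.3  4.9] w 22.7 g 30.0
9.00 False t 28.88 p [557.7 211.7 176.6] F [ 0.1 -1.8 10.2] w 22.4 g 30.0
10.08 False t 30.27 p [501.8 216.3 175.5] F [-0.3  2.4 11.6] w 23.0 g 30.0
end 10.62 t 30.98 p [483.5 238.5 175. ] F [ 1.8  3.3 10.8] w 22.7 g 30.0
```

```bash
python3 - <<'E'
from h import *
f=10.62; F0=env.observe()['contact_force']
while f<11.6:
    f+=.08; p=sl(min(f,11.0)); p[:2]=sl(f)[:2]; h=env.move_l(p+[0,0,14],v=25,contact_N=14)
    o=env.observe(); q=o['position'][:2]-AX; w=np.arctan2(q[0],q[1])+a+2*np.pi*2
    tg=np.array([np.cos(f-a),-np.sin(f-a)]); ft=o['contact_force'][:2]@tg
    print(f'{f:.2f}',h,'ang',round(w,3),'ft',round(ft,1),o['contact_force'].round(1))
    if h or ft<-16: break
st()
E
```

```text
10.70 False ang 10.714 ft 0.3 [ 2.1  1.2 11.2]
10.78 False ang 10.791 ft -0.5 [ 3.8  0.6 11.4]
10.86 False ang 10.871 ft -1.4 [ 2.7 -0.9 11.4]
10.94 False ang 10.95 ft -0.4 [ 2.  -0.2 11.4]
11.02 False ang 11.021 ft -1.9 [ 2.7 -1.8 13.3]
11.10 True ang 11.025 ft -3.9 [-0.1 -3.9 10.5]
 t 32.82 p [478.9 258.1 174.7] F [-0.1 -3.9 10.5] w 22.5 g 30.0
```

```bash
python3 - <<'E'
from h import *
f=11.2; p=sl(11.0); p[:2]=sl(f)[:2]; h=env.move_l(p+[0,0,14],v=25,contact_N=22)
o=st(str(h)); q=o['position'][:2]-AX; print(np.arctan2(q[0],q[1])+a+4*np.pi)
command_gripper(62); st(); p=env.observe()['position']
env.move_l([p[0],p[1],310],v=200); st()
env.move_ptp([480,450,330],down(1.224)); env.wait(.3); st()
snap('top','top6.png'); snap('side','side6.png'); 
s=cv2.imread('pics/side6.png'); t=cv2.imread('pics/top6.png')
m=np.zeros((600,800,3),np.uint8); m[:,:400]=cv2.resize(t[170:290,160:240],(400,600),interpolation=2); m[:400,400:]=cv2.resize(s[220:320,240:340],(400,400),interpolation=2); cv2.imwrite('pics/m7.png',m)
E
```

```text
True t 33.14 p [478.8 258.4 174.5] F [-0.7 -5.5 14. ] w 22.4 g 30.0
11.030542979324327
 t 33.95 p [480.  259.6 174.6] F [-0.1  0.5 -1. ] w 61.8 g 0.0
 t 34.77 p [479.4 259.5 309.2] F [-0.  -0.3 -0.1] w 62.3 g 0.0
 t 35.87 p [480.5 448.8 330.4] F [-0.7 -0.2 -0.4] w 62.0 g 0.0
```

View pics/m7.png

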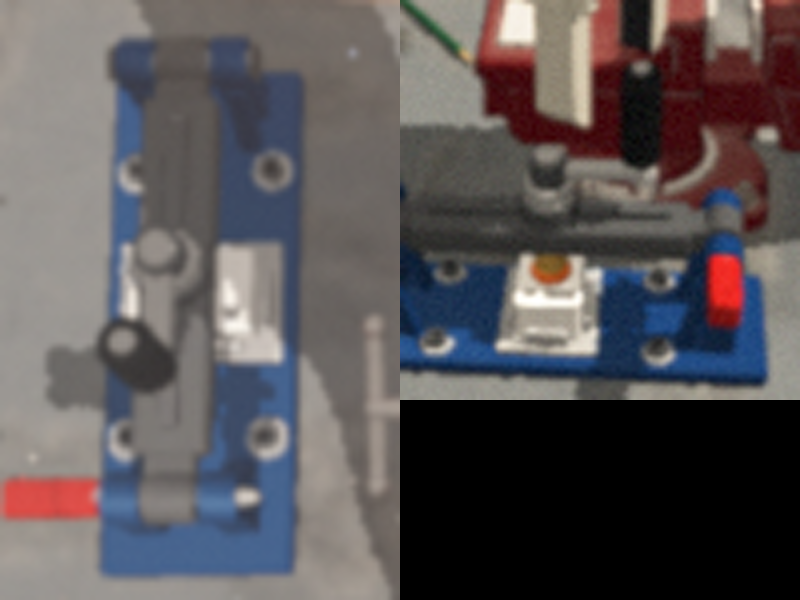

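The crank points at the near-left (sleeve at top crop (120,340)), the pad is squeezed onto the block, and the pin tip shows past the right knuckle at (260,495). The shoulder edge at (97,497) is blurred, so I'll nudge the pin's outer end with closed fingers to make sure it is seated.

```bash
python3 - <<'E'
from h import *
yf=np.array([-np.sin(a),np.cos(a)]); M=np.array([426.4,284.5]); r=down(a)
env.move_ptp([*(M+yf*90),250],r); command_gripper(0)
env.move_l([*(M+yf*90),97],v=200); st()
h=env.move_l([*(M+yf*40),97],v=40,contact_N=20); o=st(str(h)); print('d',(o['position'][:2]-M)@yf)
h=env.move_l([*(M+yf*35),97],v=20,contact_N=25); o=st(str(h)); print('d',(o['position'][:2]-M)@yf)
env.move_l([*(M+yf*90),97],v=150); env.move_l([*(M+yf*90),300],v=300); st()
t=snap('top','top7.png'); snap('side','side7.png')
def redx(f):
    h=cv2.cvtColor(cv2.imread(f),cv2.COLOR_BGR2HSV)[262:278,155:190]; m=((h[...,0]<8)|(h[...,0]>172))&(h[...,1]>120); x=np.nonzero(m)[1]+155; return x.min(),x.max(),m.sum()
print(redx('pics/top6.png'),redx('pics/top7.png'))
E
```

```text
t 38.79 p [420.6 374.3  97.7] F [ 1.2 -0.3 -0.3] w 0.3 g 0.0
True t 39.68 p [422.6 339.9  97.2] F [-0.6  1.3  1.3] w 0.5 g 1.1
d 55.56879558448251
True t 40.21 p [422.4 339.9  97.2] F [-0.8  2.6 -0.1] w 0.3 g 1.4
d 55.50981140313716
 t 41.42 p [419.3 373.7 298.7] F [-0.3 -0.7 -1.2] w 0.2 g 0.0
(np.int64(160), np.int64(178), np.int64(139)) (np.int64(161), np.int64(179), np.int64(139))
```

```bash
python3 - <<'E'
from h import *
env.wait(.2); st(); print(env.hand_in())
E
```

```text
t 41.72 p [419.9 373.9 299. ] F [-0.   0.8 -0.7] w 0.4 g 0.0
the job is handed in; nothing more can be done
None
```

The job is handed in at 41.7 s, with the pin pushed in against a firm stop, the crank wound to its hard stop at about 11.0 rad while holding the sleeve, and everything released; one fault is that my first transit brushed the sleeve and turned the crank about 0.6 rad clockwise, ungripped and before the pin was in, which breaks the instruction to turn it only while holding the sleeve and may count against the result.

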